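# Push the device under test into the jig corner

## Robot

A 6-joint arm with a two-finger parallel gripper is mounted at the origin on the work surface. World frame = base frame: x ahead of the robot, y to its left, z up, the work surface at z = 0. Lengths are in m, angles in degrees, forces in N, time in s.
With the tool pointing down it reaches from about 0.35 to 1 m from the base axis. Payload 7.1 kg.
Tool frame: the origin (TCP) lies at the centre of the arm's flange, where the gripper is bolted on; the fingertips stand 173 mm ahead of it and the grasp point (between the pads) lies 155 mm ahead of it (manip.grasp_offset is the distance from the TCP to the grasp point, in m); z points along the fingers, y is the direction in which the jaws open and shut (so a half turn about z gives the same grasp; the last joint's range is limited). The gripper opens to 85 mm and grips with 20 to 120 N. Pads are 22 mm wide; open, the fingers measure 114 mm over their backs; the gripper's body (76 mm by 85 mm) begins 54 mm behind the grasp point. The pads swing forward as they close: fully open they stand 13 mm farther back than shut.
Start: joints at [74.599, 24.242, 93.386, -0, 62.372, -1.089], TCP at [0.154, 0.606, 0.405] pointing down, gripper open.
Joint ranges: [-172.04, 172.04], [-51.8, 120.97], [4.93, 147.93], [-75.15, 255.16], [6.16, 154.13], [-145.62, 145.62]. Speed limits (degrees/s): [136.94, 136.94, 172.46, 180, 180, 180].

## Interface

Orientations are given as [roll, pitch, yaw] about the fixed x, y, z axes, in that order (R = Rz(yaw) Ry(pitch) Rx(roll)).
In Python, from station import manip, imaging gives the robot as it stands.
- The arm moves only by the tool carry_out, never from a script. Its argument "motion" is a list of rows, each an object of numbers: "x", "y", "z": the shift along the tool's x, y, z in m; "ax", "ay", "az": the turn, a rotation vector about the tool's x, y, z in rad; "grip": the finger opening in m, from 0 to 0.0854. A call has exactly 10 rows; each row is the pose to reach, as a shift and turn from the pose commanded when the call began, along the tool's axes at that moment; what a row does not reach only later rows make up. A row lasts 1/12 s, in which the tool goes at most 41.7 mm and 7.16 degrees, less where a joint would pass 70% of its speed; a pose out of reach is approached as far as the arm can. A call with a gripper value outside its range is refused whole. The fingers move at their own pace and stop on an object; the grip force is fixed at half the most. Time passes only in rows, so rows that repeat a pose let the fingers close, or fill a call up. It gives the time, the measured TCP pose, the force and the opening at its end, in the units of the state.
- manip.state(): the state, without advancing time (a new reading comes with each control period).
- imaging.capture(name): name is "side" or "top" or "wrist"; returns a dict with "pixels" (384x512x3 uint8, red, green, blue), "range_z" (384x512 float32, m along the optical axis (not along the pixel's ray), 0 where there is no reading), "fx", "fy", "cx", "cy" (pixels), "R" (3x3) and "t" (3): a world point X has camera coordinates R X + t. Camera axes: x right, y down, z forward; pixel columns grow to the right and rows downward; lengths in m; the calibration is good to about 2 mm. A picture is of the moment at which its call begins.
- manip.finish_job(): hands the job in, once; it reports no verdict.
The state is a dict: "time_s": time; "q": joint angles; "joint_vel": joint speeds; "joint_torque": joint torques, N m; "tcp_pos": TCP position; "orientation": TCP orientation; "force": force on the tool from outside, world axes, zero at the start; "torque": the same for the moment, N m; "width": opening from 0.0 (shut) to 1.0 (fully open).
Only numpy, scipy, OpenCV 4.12 (cv2) and the standard library are available. Lean on these libraries where they do the work, as an engineer would, in place of code of your own. Each camera call takes 0.05 s, during which the arm holds its last target.

## Task

Push the blue device along the white board into the corner between the aluminium fence and the orange stop, so that its long side lies flat against the fence and its end flat against the orange stop. Only push it with the fingers: do not lift or tip it. Leave the other loose things where they are, and finish with the hand clear of everything.

Things in the scene. Friction and masses are not known exactly. Their poses are not given: they have to be found in the camera images.
- board: Fixed white jig board on the bench, 320 (x) x 600 (y) x 12 mm thick: its upper face is 12 mm above the bench. Origin: centre of its underside; x points across it to the far side where the fence is, y along it to the left, z up. Position and yaw (within 0.2 rad) change from run to run.
- fence_face (a point): Middle of the fence's plane face that looks toward the robot, at board height (100 mm from the board's centre along board x); axes as the board's. The fence is a fixed straight bare aluminium bar along the board's y, 580 mm long, 15 mm thick, its top 37 mm above the bench.
- device: Loose blue instrument case (device under test), black top panel with green display and a knob 10 mm high: 95 (x) x 130 (y) x 50 mm, plane upright sides, about 0.45 kg. Origin: centre of its underside, z up. Starts on the board between the stops, clear of the fence, turned up to 0.5 rad from the board's axes, a 130 mm side toward the fence. Pushed low it slides without tipping, at a few newtons.
- orange_stop: Fixed orange stop block on the board, touching the fence: 80 (x, out from the fence) x 25 (y, along the fence) x 30 mm high. Origin: centre of its underside, 12 mm above the bench; axes parallel to the board's. It stands at the left or the right end of the fence, about 200 to 250 mm from the board's middle.
- grey_stop: Fixed grey stop block of the same shape and frame, at the other end of the fence; not used for this job.
- adapter: Loose brass adapter standing on the board, 32 mm across, 42 mm high. Origin: centre of its underside.
- wood_block: Loose bare wooden block on the board, 60 x 40 x 35 mm high. Origin: centre of its underside.
- driver: Loose screwdriver lying on the bench to the left of the board, along its own x, about 200 mm long. Origin: underside, near its middle.
- tape: Loose yellow ring (empty tape core) lying on the bench left of the board, 100 mm outside, 25 mm high. Origin: centre of its underside.
- meter: Loose grey hand-held meter lying on the bench right of the board, 150 x 75 x 42 mm. Origin: centre of its underside.
- jar: Loose clear jar with white cap on the bench right of the board, 60 mm across, 80 mm high. Origin: centre of its underside.
Things that resemble listed ones, but are neither listed nor needed, are in the scene too. What is shaped like the device but turquoise or yellow is not meant.

How it is judged:
By the outcome, as a careful person would: the job done as asked, in the order asked, and still so for the second after the job is handed in, with the robot touching nothing.
It also fails if it takes over 72 s, if anything falls off the work surface, if the arm or the gripper's body presses on something with over 40 N, if the wrist force passes 120 N, or if a joint passes its speed limit or range.

## Working session

There is one attempt and no reset: what is moved stays moved. The work goes in short steps, Python scripts to look and compute and a tool call to move; the robot and the scene stay as the last step left them, time stands still between calls to the robot, and variables do not carry over. Pictures are saved under pics/ and viewed, and the job is handed in when it is done.

Besides the shell and the picture viewer there is one more tool, called as name([rows], argument=value, ...), one row to a line, values as JSON. carry_out: Moves the arm, as the interface text tells. Its arguments: {"type":"object","properties":{"motion":{"type":"array","items":{"type":"object","properties":{"x":{"type":"number"},"y":{"type":"number"},"z":{"type":"number"},"ax":{"type":"number"},"ay":{"type":"number"},"az":{"type":"number"},"grip":{"type":"number"}}}}},"required":["motion"]}

```bash
mkdir -p pics; ls
python3 - <<'E'
from station import manip, imaging
import cv2,numpy as np
for n in ("top","side"):
    c=imaging.capture(n)
    cv2.imwrite(f"pics/{n}0.png",c["pixels"][:,:,::-1])
    np.savez(f"{n}0.npz",**c)
    print(n,c["fx"],c["cx"],c["cy"],-np.array(c["R"]).T@c["t"],np.round(c["R"],3).tolist())
print(manip.state())
E
```

```text
pics
top 440.59351184893603 252.0645882056717 190.0688311103924 [ 0.34738679 -0.0081116   1.5869181 ] [[-0.018, -1.0, -0.008], [-0.998, 0.018, -0.061], [0.061, 0.007, -0.998]]
side 481.42899171926723 250.676759895542 194.86570412517096 [0.17084818 1.45374122 1.03097588] [[-0.985, -0.169, -0.011], [-0.086, 0.551, -0.83], [0.147, -0.817, -0.557]]
{'time_s': 0.1, 'q': array([ 7.45997080e+01,  2.42785705e+01,  9.34277160e+01,  2.61523743e-03,
        6.23742430e+01, -1.08852762e+00]), 'joint_vel': array([ 0.09942661, -0.11996931, -0.14959003,  0.07180518,  0.05698903,
       -0.00037752]), 'joint_torque': array([ 3.45912269e-05, -5.58424795e+01, -2.82447177e+01,  3.69061667e-06,
        3.08389404e-03,  1.41675676e-05]), 'tcp_pos': array([0.15439764, 0.60535617, 0.40403488]), 'orientation': array([-1.79919529e+02, -3.84480147e-03,  1.65687019e+02]), 'force': array([-0.26729151, -0.75889413,  0.06499945]), 'torque': array([ 0.01751561,  0.02648282, -0.02333255]), 'width': 1.0006130483669544}
```

View pics/top0.png

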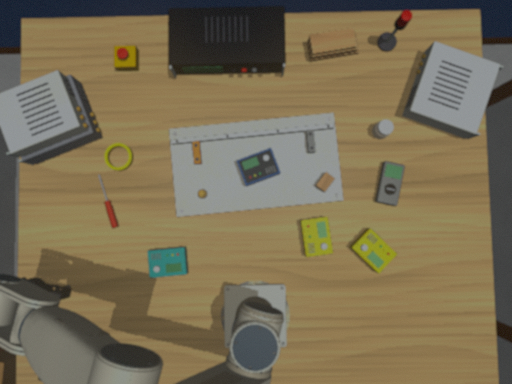

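View pics/side0.png

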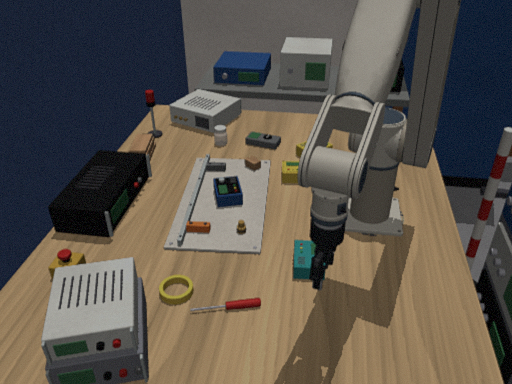

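The top view shows the orange stop at the left (197,152), the device at (258,167), the adapter at (202,193), the grey stop at (310,141) and the wood block at (325,182). Next I measure these.

```bash
cat > h.py <<'E'
import numpy as np,cv2
from station import manip,imaging
def ray(c,uv,z):
    uv=np.atleast_2d(np.asarray(uv,float)); R=np.array(c["R"]);t=np.array(c["t"])
    o=-R.T@t
    d=np.c_[(uv[:,0]-c["cx"])/c["fx"],(uv[:,1]-c["cy"])/c["fy"],np.ones(len(uv))]@R
    return o+d*((z-o[2])/d[:,2])[:,None]
def proj(c,X):
    p=np.atleast_2d(X)@np.array(c["R"]).T+c["t"]
    return np.c_[p[:,0]/p[:,2]*c["fx"]+c["cx"],p[:,1]/p[:,2]*c["fy"]+c["cy"]]
def cloud(c):
    v,u=np.mgrid[:384,:512]; z=c["range_z"]
    P=np.stack([(u-c["cx"])/c["fx"]*z,(v-c["cy"])/c["fy"]*z,z],-1)
    return (P-np.array(c["t"]))@np.array(c["R"])
E
python3 - <<'E'
from h import *
c=dict(np.load("top0.npz")); P=cloud(c)
im=c["pixels"]
crop=cv2.resize(im[105:225,160:350,::-1],None,fx=4,fy=4,interpolation=cv2.INTER_CUBIC); cv2.imwrite("pics/top0c.png",crop)
hsv=cv2.cvtColor(im,cv2.COLOR_RGB2HSV)
# heights
for n,uv in dict(board=(230,200),dev=(258,160),fence=(250,128),orange=(197,152),adapter=(202,193),wood=(325,182),grey=(310,141)).items():
    print(n,P[uv[1],uv[0]].round(3),hsv[uv[1],uv[0]])
# device top by depth
roi=np.zeros((384,512),bool); roi[130:200,215:300]=1
m=((P[...,2]>0.045)&roi).astype(np.uint8)
pts=P[m>0]; print(len(pts),np.percentile(pts[:,2],[5,50,95]))
r=cv2.minAreaRect(np.argwhere(m)[:,::-1].astype(np.float32)); print(r)
b=cv2.boxPoints(r); print(ray(c,b,0.062).round(4))
E
```

```text
board [0.409 0.082 0.011] [ 68   7 151]
dev [ 0.545 -0.021  0.061] [58 40 77]
fence [0.666 0.006 0.02 ] [ 53   7 151]
orange [0.579 0.194 0.046] [ 18 168 150]
adapter [0.434 0.177 0.051] [ 23 143 148]
wood [ 0.465 -0.253  0.051] [ 16 109 136]
grey [ 0.611 -0.206  0.042] [ 45   9 111]
1056 [0.05658199 0.06303714 0.07069073]
((258.060546875, 162.36785888671875), (67.3711166381836, 79.64360809326172), 86.00909423828125)
[[ 0.6477  0.1243  0.062 ]
 [ 0.6619 -0.1538  0.062 ]
 [ 0.4264 -0.1644  0.062 ]
 [ 0.4122  0.1111  0.062 ]]
```

View pics/top0c.png

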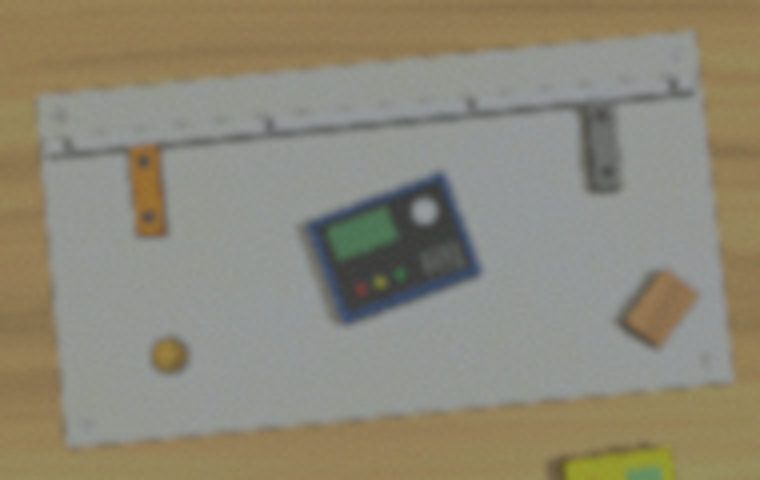

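```bash
cat >> h.py <<'E'
def big(m):
    n,l,s,_=cv2.connectedComponentsWithStats(m.astype(np.uint8)); i=1+np.argmax(s[1:,4]); return (l==i).astype(np.uint8)
def device(c,roi,z=0.062,f=4):
    """min-area rect of device top face from upscaled dark mask; centre & yaw(long axis)"""
    v0,v1,u0,u1=roi
    im=cv2.resize(c["pixels"][v0:v1,u0:u1],None,fx=f,fy=f,interpolation=cv2.INTER_CUBIC)
    hsv=cv2.cvtColor(im,cv2.COLOR_RGB2HSV)
    m=((hsv[...,0]>95)&(hsv[...,0]<130)&(hsv[...,1]>60))|(hsv[...,2]<75)
    m=big(cv2.morphologyEx(m.astype(np.uint8),cv2.MORPH_OPEN,np.ones((5,5))))
    cs,_=cv2.findContours(m,cv2.RETR_EXTERNAL,cv2.CHAIN_APPROX_NONE)
    k=max(cs,key=cv2.contourArea).reshape(-1,2)
    X=ray(c,np.c_[u0+(k[:,0]+.5)/f-.5,v0+(k[:,1]+.5)/f-.5],z)[:,:2]
    r=cv2.minAreaRect((X*1000).astype(np.float32)); return r,cv2.boxPoints(r),m
E
python3 - <<'E'
from h import *
c=dict(np.load("top0.npz"))
def cr(p): p=np.array(p,float); return (p+.5)/4-.5+[160,105]
B=ray(c,cr([(40,97),(695,32),(733,380),(67,445)]),.012)[:,:2];print("board",B.round(4),B.mean(0))
ex=(B[0]+B[1]-B[2]-B[3]);ey=(B[0]+B[3]-B[1]-B[2])
print(np.degrees(np.arctan2(ex[1],ex[0])),np.degrees(np.arctan2(-ey[0],ey[1])),np.linalg.norm(ex)/2,np.linalg.norm(ey)/2)
O=ray(c,cr([(130,147),(160,145),(167,235),(136,237)]),.042)[:,:2];print("orange",O.round(4),O.mean(0))
F=ray(c,cr([(75,155),(690,94)]),.037)[:,:2];print("fence lower edge",F, np.degrees(np.arctan2(-(F[0]-F[1])[0],(F[0]-F[1])[1])))
D=ray(c,cr([(310,228),(443,178),(480,270),(347,322)]),.062)[:,:2];print("dev manual",D.round(4),D.mean(0))
A=ray(c,cr([(170,355)]),.054);print("adapter",A); W=ray(c,cr([(659,308)]),.047);print(W)
r,b,m=device(c,(105,225,160,350));print(r,b);cv2.imwrite("pics/m.png",m*255)
E
```

```text
board [[ 0.6706  0.2963]
 [ 0.7184 -0.2967]
 [ 0.4032 -0.3214]
 [ 0.356   0.2743]] [ 0.53702966 -0.01188929]
4.250948636449341 4.572627456250326 0.31573867137922995 0.5962781320555025
orange [[0.6181 0.2111]
 [0.6194 0.1845]
 [0.5392 0.1792]
 [0.5379 0.2066]] [0.57866194 0.19531831]
fence lower edge [[ 0.61277916  0.26073716]
 [ 0.65687584 -0.2860892 ]] 4.610417542285085
dev manual [[ 0.5405  0.0521]
 [ 0.5821 -0.0645]
 [ 0.501  -0.095 ]
 [ 0.4579  0.0213]] [ 0.52036894 -0.02154028]
adapter [[0.43245645 0.17623753 0.054     ]]
[[ 0.46619103 -0.25172636  0.047     ]]
((521.9285278320312, -20.37000274658203), (93.29402160644531, 127.3297348022461), 19.772586822509766) [[456.49466   23.76125 ]
 [499.56876  -96.06148 ]
 [587.3624   -64.50125 ]
 [544.2883    55.321472]]
```

View pics/m.png

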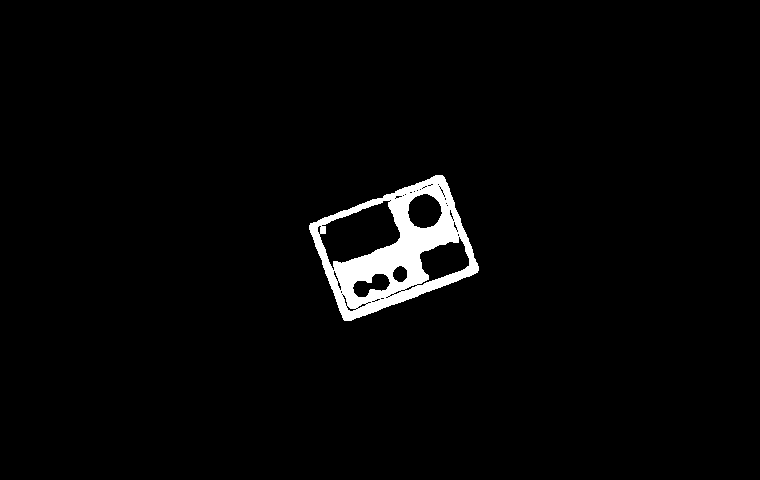

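```bash
cat >> h.py <<'E'
from scipy.spatial.transform import Rotation as Ro
C=np.array([.537,-.012]); YB=4.5
def b2w(x,y):
    a=np.radians(YB); return C+[x*np.cos(a)-y*np.sin(a),x*np.sin(a)+y*np.cos(a)]
def w2b(p):
    a=np.radians(YB); d=np.asarray(p)[...,:2]-C; return np.stack([d[...,0]*np.cos(a)+d[...,1]*np.sin(a),-d[...,0]*np.sin(a)+d[...,1]*np.cos(a)],-1)
def go(bx,by,z,yaw_b,start=None):
    """shift+turn in tool axes from start pose (pos, rpy) to board target"""
    s=manip.state(); p,o=(s["tcp_pos"],s["orientation"]) if start is None else start
    R0=Ro.from_euler("xyz",o,degrees=True); w=b2w(bx,by)
    R1=Ro.from_euler("xyz",[180,0,yaw_b+YB],degrees=True)
    d=R0.inv().apply(np.array([w[0],w[1],z])-p); rv=(R0.inv()*R1).as_rotvec()
    print("shift",d.round(4),"turn",rv.round(4),"rows",np.linalg.norm(d)/.0417,np.degrees(np.linalg.norm(rv))/7.16)
def st():
    s=manip.state(); print(round(s["time_s"],2),"tcp",s["tcp_pos"].round(4),"board",w2b(s["tcp_pos"]).round(4),"ori",s["orientation"].round(2),"F",s["force"].round(1),"w",round(s["width"],2))
E
python3 -c "
from h import *
print(w2b(np.array([[.405,.25],[.411,-.042]])))
s0=(np.array([.154,.606,.405]),[180,0,165.69])
go(-.111,.271,.30,180,s0)
go(-.128,-.02,.30,180,(np.array([*b2w(-.111,.271),.30]),[180,0,184.5]))
"
```

```text
[[-0.1110368   0.27154894]
 [-0.12796536 -0.02002167]]
shift [-0.3314 -0.2834  0.105 ] turn [-0.      0.     -0.3283] rows 10.75640295339769 2.62709497206704
shift [ 0.017 -0.291 -0.   ] turn [0. 0. 0.] rows 6.990315122931714 0.0
```

carry_out([
  {"x":-0.04,"y":-0.03,"z":0.01,"az":-0.1},
  {"x":-0.33,"y":-0.283,"z":0.105,"az":-0.328},
  {"x":-0.33,"y":-0.283,"z":0.105,"az":-0.328},
  {"x":-0.33,"y":-0.283,"z":0.105,"az":-0.328},
  {"x":-0.33,"y":-0.283,"z":0.105,"az":-0.328},
  {"x":-0.33,"y":-0.283,"z":0.105,"az":-0.328},
  {"x":-0.33,"y":-0.283,"z":0.105,"az":-0.328},
  {"x":-0.33,"y":-0.283,"z":0.105,"az":-0.328},
  {"x":-0.33,"y":-0.283,"z":0.105,"az":-0.328},
  {"x":-0.33,"y":-0.283,"z":0.105,"az":-0.328},
])

```text
$.motion[0]: bad value
```

```bash
python3 -c "
from h import *
st();go(-.135,-.02,.24,180)"
```

```text
0.1 tcp [0.1544 0.6054 0.404 ] board [-0.333   0.6455] ori [-179.92   -0.    165.69] F [-0.3 -0.8  0.1] w 1.0
shift [-0.402  -0.5658  0.1648] turn [-1.400e-03 -3.000e-04 -3.283e-01] rows 17.108229783437025 2.627534861419661
```

carry_out([
  {"x":-0.04,"y":-0.03,"z":0.01,"ax":0,"ay":0,"az":-0.1,"grip":0.085},
  {"x":-0.33,"y":-0.283,"z":0.105,"ax":0,"ay":0,"az":-0.328,"grip":0.085},
  {"x":-0.33,"y":-0.283,"z":0.105,"ax":0,"ay":0,"az":-0.328,"grip":0.085},
  {"x":-0.33,"y":-0.283,"z":0.105,"ax":0,"ay":0,"az":-0.328,"grip":0.085},
  {"x":-0.33,"y":-0.283,"z":0.105,"ax":0,"ay":0,"az":-0.328,"grip":0.085},
  {"x":-0.33,"y":-0.283,"z":0.105,"ax":0,"ay":0,"az":-0.328,"grip":0.085},
  {"x":-0.33,"y":-0.283,"z":0.105,"ax":0,"ay":0,"az":-0.328,"grip":0.085},
  {"x":-0.33,"y":-0.283,"z":0.105,"ax":0,"ay":0,"az":-0.328,"grip":0.085},
  {"x":-0.33,"y":-0.283,"z":0.105,"ax":0,"ay":0,"az":-0.328,"grip":0.085},
  {"x":-0.33,"y":-0.283,"z":0.105,"ax":0,"ay":0,"az":-0.328,"grip":0.085},
])

```text
time_s: 0.93
tcp_pos: [0.3879, 0.2725, 0.3066]
orientation: [-180.0, -0.0, -175.5]
force: [0.5, 0.3, 0.2]
width: 0.991
```

```bash
python3 -c "
from h import *
st();go(-.135,-.02,.24,180)"
```

```text
0.93 tcp [0.3879 0.2725 0.3066] board [-0.1263  0.2954] ori [-180.    -0.  -175.5] F [0.5 0.3 0.2] w 0.99
shift [ 0.0087 -0.3154  0.0666] turn [-0. -0.  0.] rows 7.732070741933804 0.0004315712751041243
```

carry_out([
  {"x":0.009,"y":-0.315,"z":0.06,"ax":0,"ay":0,"az":0,"grip":0.085},
  {"x":0.009,"y":-0.315,"z":0.06,"ax":0,"ay":0,"az":0,"grip":0.085},
  {"x":0.009,"y":-0.315,"z":0.06,"ax":0,"ay":0,"az":0,"grip":0.085},
  {"x":0.009,"y":-0.315,"z":0.06,"ax":0,"ay":0,"az":0,"grip":0.085},
  {"x":0.009,"y":-0.315,"z":0.06,"ax":0,"ay":0,"az":0,"grip":0.085},
  {"x":0.009,"y":-0.315,"z":0.06,"ax":0,"ay":0,"az":0,"grip":0.085},
  {"x":0.009,"y":-0.315,"z":0.06,"ax":0,"ay":0,"az":0,"grip":0.085},
  {"x":0.009,"y":-0.315,"z":0.06,"ax":0,"ay":0,"az":0,"grip":0.085},
  {"x":0.009,"y":-0.315,"z":0.06,"ax":0,"ay":0,"az":0,"grip":0.085},
  {"x":0.009,"y":-0.315,"z":0.06,"ax":0,"ay":0,"az":0,"grip":0.085},
])

```text
time_s: 1.77
tcp_pos: [0.4028, -0.0418, 0.2467]
orientation: [180.0, -0.1, -175.8]
force: [0.7, 0.2, 0.1]
width: 0.998
```

Run:
```python
from h import *
st();go(-.135,-.02,.187,180)
for n in("side","wrist"):
    c=imaging.capture(n);np.savez(n+"1.npz",**c);cv2.imwrite(f"pics/{n}1.png",c["pixels"][:,:,::-1])
```

```text
1.77 tcp [ 0.4028 -0.0418  0.2467] board [-0.1361 -0.0191] ori [ 1.7999e+02 -5.0000e-02 -1.7575e+02] F [0.7 0.2 0.1] w 1.0
shift [-0.0012 -0.0009  0.0597] turn [ 0.0003 -0.0009 -0.0044] rows 1.431706471436077 0.03594361855335258
```

View pics/side1.png

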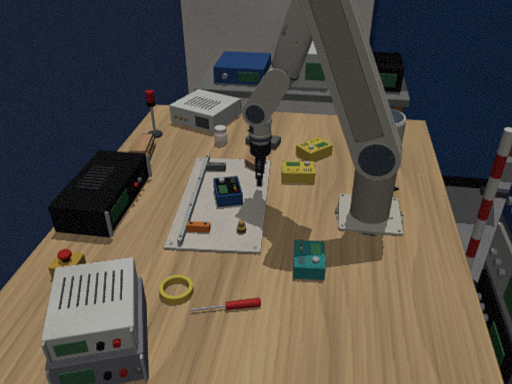

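View pics/wrist1.png

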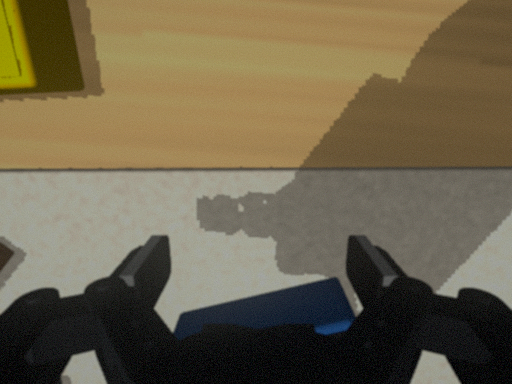

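Run:
```python
from h import *
c=dict(np.load("wrist1.npz"));P=cloud(c)
for uv in [(158,245),(165,260),(355,245),(150,270),(365,255)]: print(uv,P[uv[1],uv[0]].round(4))
m=(P[...,2]>.04)&(c["range_z"]>0); 
m[:230]=0; m[:,:100]=0;m[:,420:]=0
q=P[m]; print(np.percentile(q[:,2],[0.5,2,5,20,50]))
fz=q[(q[:,2]<.12)]; b=w2b(fz); print(fz[:,2].min(), b.min(0),b.max(0))
for lo in np.arange(.05,.13,.01):
    k=(q[:,2]>lo)&(q[:,2]<lo+.01); bb=w2b(q[k]); 
    if k.sum(): print(round(lo,2),k.sum(),bb.min(0).round(3),bb.max(0).round(3))
# board near edge
g=c["pixels"].astype(float).sum(2)
pts=[]
for u in list(range(10,290,10)):
    col=c["pixels"][140:200,u].astype(float); b_=col[:,2]/(col.sum(1)); d=np.diff(cv2.GaussianBlur(b_.reshape(-1,1),(1,5),0).ravel()); pts.append((u,140.5+d.argmax()))
X=ray(c,pts,.012); p=np.polyfit(X[:,1],X[:,0],1); print("edge yaw",-np.degrees(np.arctan(p[0])),"x' of edge",w2b(X).mean(0),np.std(np.polyval(p,X[:,1])-X[:,0]))
```

```text
(158, 245) [ 0.3956 -0.0838  0.1007]
(165, 260) [ 0.4062 -0.0827  0.0946]
(355, 245) [0.3909 0.0009 0.0974]
(150, 270) [ 0.4007 -0.0834  0.1119]
(365, 255) [0.3895 0.0011 0.1088]
[0.04102842 0.04486527 0.05456028 0.11622748 0.1533346 ]
0.04001291814613643 [-0.14725514 -0.07613563] [-0.04442055  0.04426817]
0.05 647 [-0.076 -0.02 ] [-0.061  0.044]
0.06 356 [-0.076  0.017] [-0.061  0.041]
0.08 220 [-0.146 -0.065] [-0.125  0.031]
0.09 1088 [-0.147 -0.074] [-0.124  0.038]
0.1 1445 [-0.147 -0.074] [-0.124  0.039]
0.11 1516 [-0.147 -0.074] [-0.124  0.039]
0.12 1115 [-0.149 -0.072] [-0.135  0.036]
edge yaw 4.525549278017699 x' of edge [-0.16052991 -0.09685077] 0.0002147926928110329
```

carry_out([
  {"x":0,"y":-0.001,"z":0.03,"ax":0,"ay":0,"az":-0.004,"grip":0.085},
  {"x":0,"y":-0.001,"z":0.055,"ax":0,"ay":0,"az":-0.004,"grip":0.085},
  {"x":0,"y":-0.001,"z":0.065,"ax":0,"ay":0,"az":-0.004,"grip":0.085},
  {"x":0,"y":-0.001,"z":0.065,"ax":0,"ay":0,"az":-0.004,"grip":0.085},
  {"x":-0.02,"y":-0.001,"z":0.065,"ax":0,"ay":0,"az":-0.004,"grip":0.085},
  {"x":-0.035,"y":-0.001,"z":0.065,"ax":0,"ay":0,"az":-0.004,"grip":0.085},
  {"x":-0.043,"y":-0.001,"z":0.065,"ax":0,"ay":0,"az":-0.004,"grip":0.085},
  {"x":-0.051,"y":-0.001,"z":0.065,"ax":0,"ay":0,"az":-0.004,"grip":0.085},
  {"x":-0.059,"y":-0.001,"z":0.065,"ax":0,"ay":0,"az":-0.004,"grip":0.085},
  {"x":-0.067,"y":-0.001,"z":0.065,"ax":0,"ay":0,"az":-0.004,"grip":0.085},
])

```text
time_s: 2.7
tcp_pos: [0.4698, -0.0359, 0.1824]
orientation: [180.0, -0.1, -175.3]
force: [-1.0, 0.4, -0.6]
width: 1.002
```

Run:
```python
from h import *
st();go(-.012,-.02,.181,180)
for n in("side","wrist"):
    c=imaging.capture(n);np.savez(n+"2.npz",**c);cv2.imwrite(f"pics/{n}2.png",c["pixels"][:,:,::-1])
```

```text
2.7 tcp [ 0.4698 -0.0359  0.1824] board [-0.0689 -0.0185] ori [ 1.7999e+02 -6.0000e-02 -1.7526e+02] F [-1.   0.4 -0.6] w 1.0
shift [-0.0569 -0.0017  0.0013] turn [ 0.0001 -0.001   0.0043] rows 1.365577368005508 0.035064115024741625
```

View pics/wrist2.png

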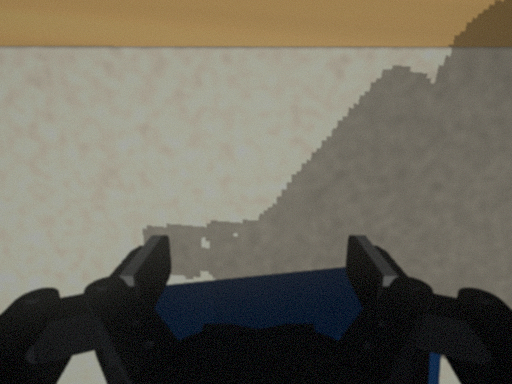

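The wrist view shows the left finger (370,260) pushing the blue side, and the device is turning square as planned. I continue toward the fence.

carry_out([
  {"x":-0.007,"y":0,"z":0.001,"ax":0,"ay":0,"az":0.002,"grip":0.085},
  {"x":-0.014,"y":0,"z":0.001,"ax":0,"ay":0,"az":0.004,"grip":0.085},
  {"x":-0.021,"y":0,"z":0.001,"ax":0,"ay":0,"az":0.004,"grip":0.085},
  {"x":-0.028,"y":0,"z":0.001,"ax":0,"ay":0,"az":0.004,"grip":0.085},
  {"x":-0.035,"y":0,"z":0.001,"ax":0,"ay":0,"az":0.004,"grip":0.085},
  {"x":-0.041,"y":0,"z":0.001,"ax":0,"ay":0,"az":0.004,"grip":0.085},
  {"x":-0.046,"y":0,"z":0.001,"ax":0,"ay":0,"az":0.004,"grip":0.085},
  {"x":-0.05,"y":0,"z":0.001,"ax":0,"ay":0,"az":0.004,"grip":0.085},
  {"x":-0.053,"y":0,"z":0.001,"ax":0,"ay":0,"az":0.004,"grip":0.085},
  {"x":-0.055,"y":0,"z":0.001,"ax":0,"ay":0,"az":0.004,"grip":0.085},
])

```text
time_s: 3.63
tcp_pos: [0.5249, -0.0317, 0.181]
orientation: [180.0, -0.0, -175.5]
force: [-1.6, -0.1, 0.8]
width: 0.997
```

Run:
```python
from h import *
st();go(-.012,-.02,.181,180)
for n in("top","wrist"):
    c=imaging.capture(n);np.savez(n+"3.npz",**c);cv2.imwrite(f"pics/{n}3.png",cv2.resize(c["pixels"][105:225,160:350,::-1],None,fx=4,fy=4,interpolation=2) if n=="top" else c["pixels"][:,:,::-1])
```

```text
3.63 tcp [ 0.5249 -0.0317  0.181 ] board [-0.0136 -0.0186] ori [ 180.     -0.   -175.52] F [-1.6 -0.1  0.8] w 1.0
shift [-0.0016 -0.0014  0.    ] turn [ 0.     -0.0001 -0.0003] rows 0.050240554066702976 0.0026324094895590682
```

View pics/wrist3.png

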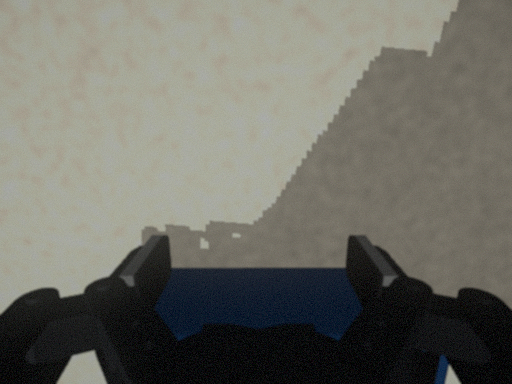

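View pics/top3.png

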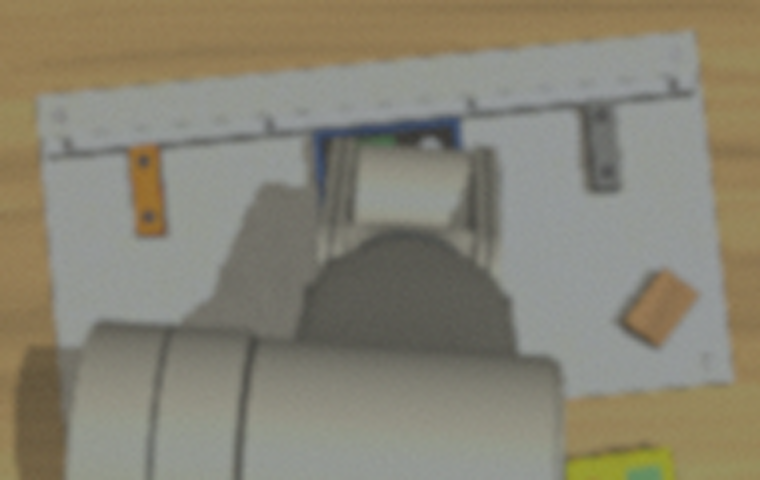

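Run:
```python
from h import *
c=dict(np.load("top3.npz"))
uv=(np.array([(317,131),(460,120)],float)+.5)/4-.5+[160,105]
print(w2b(ray(c,uv,.062)))
p0=(np.array([*b2w(-.038,-.0185),.271]),[180,0,184.5])
go(.045,-.135,.271,90,p0)
```

```text
[[ 0.09274308  0.04950091]
 [ 0.09019178 -0.07572188]]
shift [-0.083  -0.1165 -0.    ] turn [ 0.     -0.      1.5708] rows 3.4302835912490734 12.569832402234635
```

carry_out([
  {"x":-0.002,"y":0,"z":0,"ax":0,"ay":0,"az":0,"grip":0.085},
  {"x":-0.004,"y":0,"z":0,"ax":0,"ay":0,"az":0,"grip":0.085},
  {"x":-0.004,"y":0,"z":0,"ax":0,"ay":0,"az":0,"grip":0.085},
  {"x":0.025,"y":0,"z":0,"ax":0,"ay":0,"az":0,"grip":0.085},
  {"x":0.025,"y":0,"z":-0.02,"ax":0,"ay":0,"az":0,"grip":0.07},
  {"x":0.025,"y":0,"z":-0.06,"ax":0,"ay":0,"az":0,"grip":0.05},
  {"x":0.025,"y":0,"z":-0.09,"ax":0,"ay":0,"az":0,"grip":0.05},
  {"x":0.025,"y":0,"z":-0.09,"ax":0,"ay":0,"az":0,"grip":0.05},
  {"x":0.025,"y":0,"z":-0.09,"ax":0,"ay":0,"az":0,"grip":0.05},
  {"x":0.025,"y":0,"z":-0.09,"ax":0,"ay":0,"az":0,"grip":0.05},
])

```text
time_s: 4.57
tcp_pos: [0.4996, -0.0336, 0.271]
orientation: [-180.0, 0.0, -175.5]
force: [-0.6, 0.1, -0.4]
width: 0.585
```

Run:
```python
from h import *
st();go(.045,-.135,.271,90)
```

```text
4.57 tcp [ 0.4996 -0.0336  0.271 ] board [-0.039  -0.0186] ori [-1.8000e+02  3.0000e-02 -1.7552e+02] F [-0.6  0.1 -0.4] w 0.59
shift [-0.0841 -0.1163  0.    ] turn [3.0000e-04 4.0000e-04 1.5704e+00] rows 3.4418971578021313 12.566502188657568
```

carry_out([
  {"x":-0.015,"y":-0.02,"z":0,"ax":0,"ay":0,"az":0.12,"grip":0.05},
  {"x":-0.03,"y":-0.04,"z":0,"ax":0,"ay":0,"az":0.24,"grip":0.05},
  {"x":-0.045,"y":-0.06,"z":0,"ax":0,"ay":0,"az":0.36,"grip":0.05},
  {"x":-0.06,"y":-0.08,"z":0,"ax":0,"ay":0,"az":0.48,"grip":0.05},
  {"x":-0.075,"y":-0.1,"z":0,"ax":0,"ay":0,"az":0.6,"grip":0.05},
  {"x":-0.084,"y":-0.116,"z":0,"ax":0,"ay":0,"az":0.72,"grip":0.05},
  {"x":-0.084,"y":-0.116,"z":0,"ax":0,"ay":0,"az":0.84,"grip":0.05},
  {"x":-0.084,"y":-0.116,"z":0,"ax":0,"ay":0,"az":0.96,"grip":0.05},
  {"x":-0.084,"y":-0.116,"z":0,"ax":0,"ay":0,"az":1.08,"grip":0.05},
  {"x":-0.084,"y":-0.116,"z":0,"ax":0,"ay":0,"az":1.2,"grip":0.05},
])

```text
time_s: 5.4
tcp_pos: [0.5919, -0.1428, 0.2687]
orientation: [-179.8, -0.1, 115.4]
force: [0.3, -0.4, -0.0]
width: 0.586
```

Run:
```python
from h import *
st();go(.045,-.135,.24,90)
```

```text
5.4 tcp [ 0.5919 -0.1428  0.2687] board [ 0.0445 -0.1347] ori [-1.7984e+02 -1.3000e-01  1.1536e+02] F [ 0.3 -0.4 -0. ] w 0.59
shift [-0.0005  0.0004  0.0287] turn [-0.0031 -0.0018  0.3641] rows 0.6886942510927903 2.914037977147729
```

carry_out([
  {"x":0,"y":0,"z":0,"ax":0,"ay":0,"az":0.12,"grip":0.05},
  {"x":0,"y":0,"z":0.01,"ax":0,"ay":0,"az":0.24,"grip":0.05},
  {"x":0,"y":0,"z":0.02,"ax":0,"ay":0,"az":0.37,"grip":0.05},
  {"x":0,"y":0,"z":0.02,"ax":0,"ay":0,"az":0.37,"grip":0.05},
  {"x":0,"y":0,"z":0.02,"ax":0,"ay":0,"az":0.37,"grip":0.05},
  {"x":0,"y":0,"z":0.02,"ax":0,"ay":0,"az":0.37,"grip":0.05},
  {"x":0,"y":0,"z":0.02,"ax":0,"ay":0,"az":0.37,"grip":0.05},
  {"x":0,"y":0,"z":0.02,"ax":0,"ay":0,"az":0.37,"grip":0.05},
  {"x":0,"y":0,"z":0.02,"ax":0,"ay":0,"az":0.37,"grip":0.05},
  {"x":0,"y":0,"z":0.02,"ax":0,"ay":0,"az":0.37,"grip":0.05},
])

```text
time_s: 6.23
tcp_pos: [0.5926, -0.1427, 0.2514]
orientation: [180.0, 0.0, 94.6]
force: [0.3, -0.2, 0.4]
width: 0.583
```

Run:
```python
from h import *
st();go(.045,-.135,.185,90)
for n in("top","wrist"):
    c=imaging.capture(n);np.savez(n+"4.npz",**c);cv2.imwrite(f"pics/{n}4.png",cv2.resize(c["pixels"][105:225,160:350,::-1],None,fx=4,fy=4,interpolation=2) if n=="top" else c["pixels"][:,:,::-1])
P=cloud(c); m=(P[...,2]>.04)&(c["range_z"]>0); m[:230]=0; m[:,:100]=0;m[:,420:]=0
q=P[m]
for lo in np.arange(.05,.15,.01):
    k=(q[:,2]>lo)&(q[:,2]<lo+.01); bb=w2b(q[k]); 
    if k.sum(): print(round(lo,2),k.sum(),q[k][:,2].min(),bb.min(0).round(3),bb.max(0).round(3))
```

```text
6.23 tcp [ 0.5926 -0.1427  0.2514] board [ 0.0452 -0.1347] ori [1.7997e+02 1.0000e-02 9.4570e+01] F [ 0.3 -0.2  0.4] w 0.58
shift [-0.0003 -0.0002  0.0664] turn [0.0006 0.0002 0.0011] rows 1.5925654309402628 0.010488333219453848
0.08 331 0.0800450617524027 [ 0.009 -0.146] [ 0.085 -0.123]
0.09 843 0.09004067552712582 [ 0.008 -0.145] [ 0.085 -0.123]
0.1 1052 0.10000222576246698 [ 0.008 -0.145] [ 0.085 -0.122]
0.11 1266 0.11000603222099785 [ 0.008 -0.146] [ 0.084 -0.122]
0.12 1752 0.12000981524873412 [-0.009 -0.147] [ 0.103 -0.12 ]
0.13 6826 0.13000003147872843 [-0.008 -0.148] [ 0.103 -0.12 ]
0.14 2396 0.14000154208368534 [-0.005 -0.148] [ 0.099 -0.116]
```

View pics/wrist4.png

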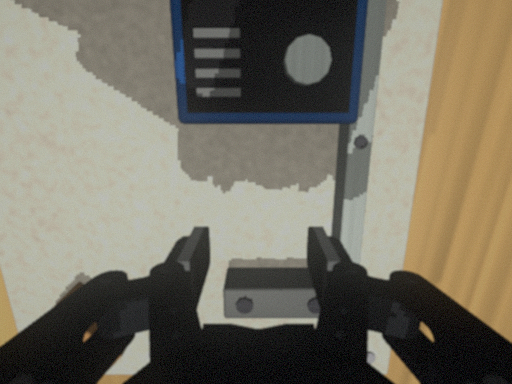

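View pics/top4.png

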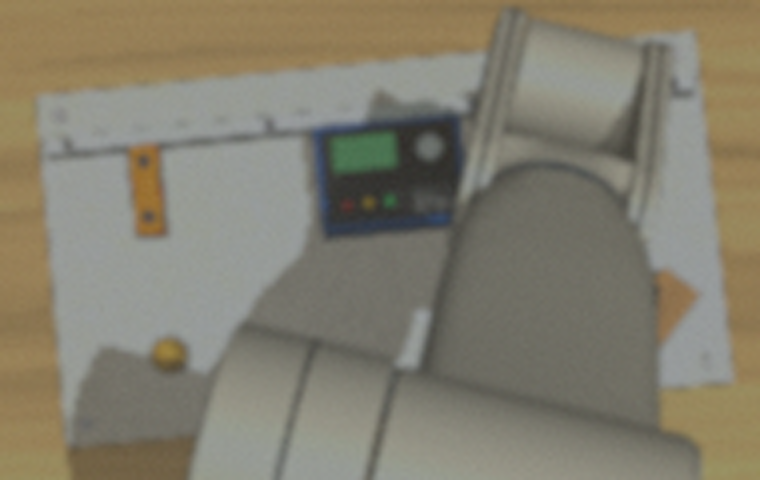

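The device is square to the fence at (390,180). The fingers stand beyond its right end, short of the grey stop, so I lower them and push along the fence.

carry_out([
  {"x":0,"y":0,"z":0.03,"ax":0,"ay":0,"az":0,"grip":0.05},
  {"x":0,"y":0,"z":0.055,"ax":0,"ay":0,"az":0,"grip":0.05},
  {"x":0,"y":0,"z":0.061,"ax":0,"ay":0,"az":0,"grip":0.05},
  {"x":0.02,"y":0,"z":0.061,"ax":0,"ay":0,"az":0,"grip":0.05},
  {"x":0.036,"y":0,"z":0.061,"ax":0,"ay":0,"az":0,"grip":0.05},
  {"x":0.046,"y":0,"z":0.061,"ax":0,"ay":0,"az":0,"grip":0.05},
  {"x":0.056,"y":0,"z":0.061,"ax":0,"ay":0,"az":0,"grip":0.05},
  {"x":0.066,"y":0,"z":0.061,"ax":0,"ay":0,"az":0,"grip":0.05},
  {"x":0.076,"y":0,"z":0.061,"ax":0,"ay":0,"az":0,"grip":0.05},
  {"x":0.086,"y":0,"z":0.061,"ax":0,"ay":0,"az":0,"grip":0.05},
])

```text
time_s: 7.17
tcp_pos: [0.5859, -0.0564, 0.1905]
orientation: [179.9, 0.0, 94.5]
force: [-0.0, -2.5, 1.5]
width: 0.583
```

Run:
```python
from h import *
st();go(.045,.0485,.190,90)
```

```text
7.17 tcp [ 0.5859 -0.0564  0.1905] board [ 0.0453 -0.0481] ori [1.7994e+02 2.0000e-02 9.4520e+01] F [-0.  -2.5  1.5] w 0.58
shift [ 0.0966 -0.0003  0.0005] turn [0.001  0.0003 0.0003] rows 2.316340325435483 0.008807472518248455
```

carry_out([
  {"x":0.01,"y":0,"z":0,"ax":0,"ay":0,"az":0,"grip":0.05},
  {"x":0.02,"y":0,"z":0,"ax":0,"ay":0,"az":0,"grip":0.05},
  {"x":0.03,"y":0,"z":0,"ax":0,"ay":0,"az":0,"grip":0.05},
  {"x":0.04,"y":0,"z":0,"ax":0,"ay":0,"az":0,"grip":0.05},
  {"x":0.05,"y":0,"z":0,"ax":0,"ay":0,"az":0,"grip":0.05},
  {"x":0.06,"y":0,"z":0,"ax":0,"ay":0,"az":0,"grip":0.05},
  {"x":0.07,"y":0,"z":0,"ax":0,"ay":0,"az":0,"grip":0.05},
  {"x":0.078,"y":0,"z":0,"ax":0,"ay":0,"az":0,"grip":0.05},
  {"x":0.083,"y":0,"z":0,"ax":0,"ay":0,"az":0,"grip":0.05},
  {"x":0.086,"y":0,"z":0,"ax":0,"ay":0,"az":0,"grip":0.05},
])

```text
time_s: 8.0
tcp_pos: [0.5789, 0.0296, 0.1901]
orientation: [180.0, 0.0, 94.6]
force: [0.6, -4.5, 5.7]
width: 0.588
```

Run:
```python
from h import *
st();go(.045,.0485,.190,90)
for n in("top","wrist","side"):
    c=imaging.capture(n);np.savez(n+"5.npz",**c);cv2.imwrite(f"pics/{n}5.png",cv2.resize(c["pixels"][105:225,160:350,::-1],None,fx=4,fy=4,interpolation=2) if n=="top" else cv2.resize(c["pixels"][130:270,150:310,::-1],None,fx=4,fy=4,interpolation=2) if n=="side" else c["pixels"][:,:,::-1])
```

```text
8.0 tcp [0.5789 0.0296 0.1901] board [0.0451 0.0382] ori [179.99   0.    94.57] F [ 0.6 -4.5  5.7] w 0.59
shift [ 0.0103 -0.0001  0.0001] turn [0.0002 0.0001 0.0012] rows 0.2481333475535844 0.009722521262359987
```

View pics/top5.png

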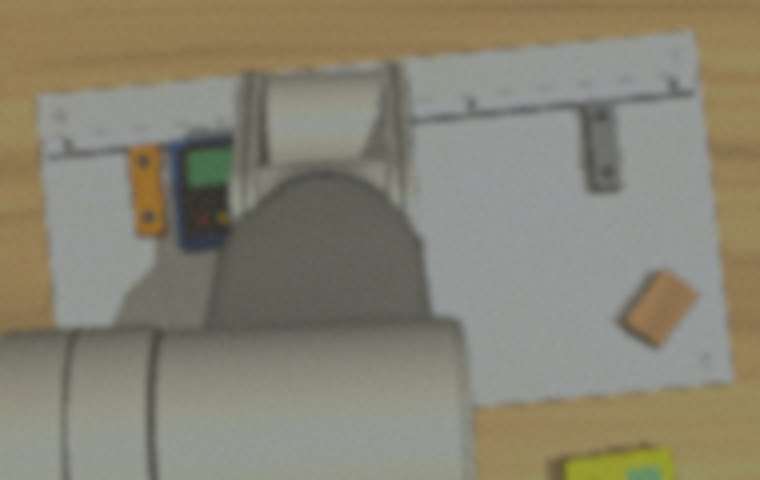

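View pics/side5.png

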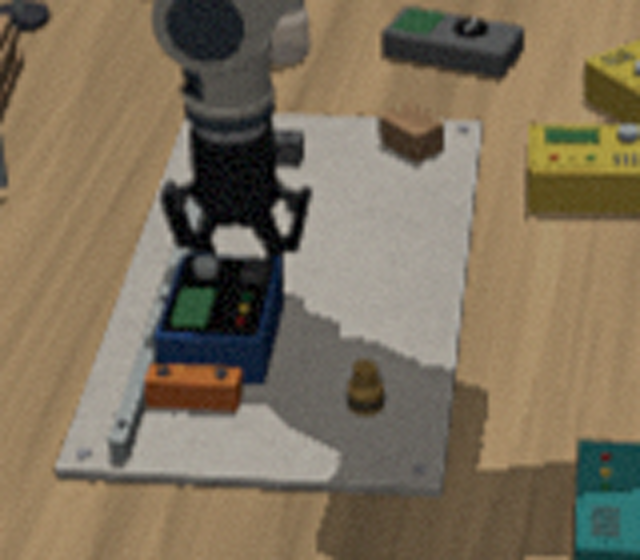

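carry_out([
  {"x":0.002,"y":0,"z":0,"ax":0,"ay":0,"az":0,"grip":0.05},
  {"x":0.004,"y":0,"z":0,"ax":0,"ay":0,"az":0,"grip":0.05},
  {"x":0.006,"y":0,"z":0,"ax":0,"ay":0,"az":0,"grip":0.05},
  {"x":0.007,"y":0,"z":0,"ax":0,"ay":0,"az":0,"grip":0.05},
  {"x":0.008,"y":0,"z":0,"ax":0,"ay":0,"az":0,"grip":0.05},
  {"x":0.008,"y":0,"z":0,"ax":0,"ay":0,"az":0,"grip":0.05},
  {"x":0.008,"y":0,"z":0,"ax":0,"ay":0,"az":0,"grip":0.05},
  {"x":0.008,"y":0,"z":0,"ax":0,"ay":0,"az":0,"grip":0.05},
  {"x":0.008,"y":0,"z":0,"ax":0,"ay":0,"az":0,"grip":0.05},
  {"x":0.008,"y":0,"z":0,"ax":0,"ay":0,"az":0,"grip":0.05},
])

```text
time_s: 8.98
tcp_pos: [0.5783, 0.0367, 0.19]
orientation: [-180.0, -0.0, 94.5]
force: [-0.3, -2.1, 4.1]
width: 0.583
```

Run:
```python
from h import *
st()
for n in("side","wrist"):
    c=imaging.capture(n);np.savez(n+"6.npz",**c);cv2.imwrite(f"pics/{n}6.png",cv2.resize(c["pixels"][130:270,150:310,::-1],None,fx=4,fy=4,interpolation=2) if n=="side" else c["pixels"][:,:,::-1])
```

```text
8.98 tcp [0.5783 0.0367 0.19  ] board [0.045  0.0454] ori [-180.     -0.     94.52] F [-0.3 -2.1  4.1] w 0.58
```

View pics/wrist6.png

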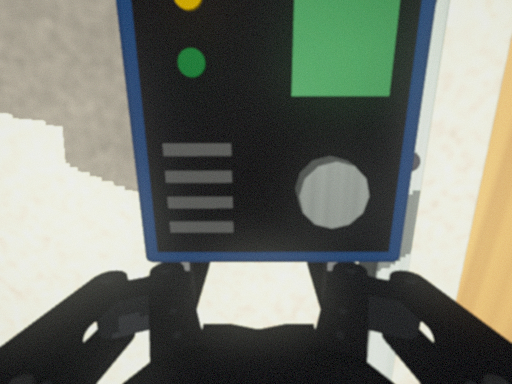

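View pics/side6.png

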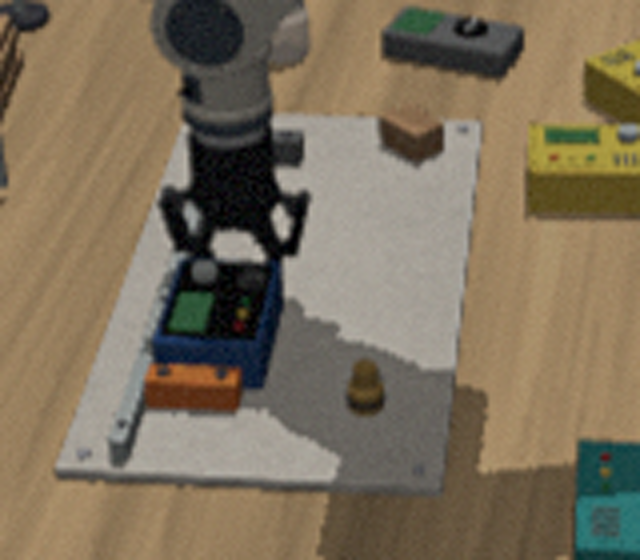

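carry_out([
  {"x":0.0005,"y":0,"z":0,"ax":0,"ay":0,"az":0,"grip":0.05},
  {"x":0.001,"y":0,"z":0,"ax":0,"ay":0,"az":0,"grip":0.05},
  {"x":0.0015,"y":0,"z":0,"ax":0,"ay":0,"az":0,"grip":0.05},
  {"x":0.002,"y":0,"z":0,"ax":0,"ay":0,"az":0,"grip":0.05},
  {"x":0.0025,"y":0,"z":0,"ax":0,"ay":0,"az":0,"grip":0.05},
  {"x":0.003,"y":0,"z":0,"ax":0,"ay":0,"az":0,"grip":0.05},
  {"x":0.003,"y":0,"z":0,"ax":0,"ay":0,"az":0,"grip":0.05},
  {"x":0.003,"y":0,"z":0,"ax":0,"ay":0,"az":0,"grip":0.05},
  {"x":0.003,"y":0,"z":0,"ax":0,"ay":0,"az":0,"grip":0.05},
  {"x":0.003,"y":0,"z":0,"ax":0,"ay":0,"az":0,"grip":0.05},
])

```text
time_s: 9.92
tcp_pos: [0.578, 0.0398, 0.1901]
orientation: [-180.0, -0.0, 94.5]
force: [0.1, -1.8, 3.9]
width: 0.586
```

```bash
python3 -c "
from h import *
st()"
```

```text
9.92 tcp [0.578  0.0398 0.1901] board [0.045  0.0484] ori [-1.800e+02 -1.000e-02  9.453e+01] F [ 0.1 -1.8  3.9] w 0.59
```

carry_out([
  {"x":0.0005,"y":0,"z":0,"ax":0,"ay":0,"az":0,"grip":0.05},
  {"x":0.001,"y":0,"z":0,"ax":0,"ay":0,"az":0,"grip":0.05},
  {"x":0.0015,"y":0,"z":0,"ax":0,"ay":0,"az":0,"grip":0.05},
  {"x":0.002,"y":0,"z":0,"ax":0,"ay":0,"az":0,"grip":0.05},
  {"x":0.002,"y":0,"z":0,"ax":0,"ay":0,"az":0,"grip":0.05},
  {"x":0.002,"y":0,"z":0,"ax":0,"ay":0,"az":0,"grip":0.05},
  {"x":0.002,"y":0,"z":0,"ax":0,"ay":0,"az":0,"grip":0.05},
  {"x":0.002,"y":0,"z":0,"ax":0,"ay":0,"az":0,"grip":0.05},
  {"x":0.002,"y":0,"z":0,"ax":0,"ay":0,"az":0,"grip":0.05},
  {"x":0.002,"y":0,"z":0,"ax":0,"ay":0,"az":0,"grip":0.05},
])

```text
time_s: 10.75
tcp_pos: [0.5779, 0.0418, 0.1901]
orientation: [180.0, -0.0, 94.5]
force: [-0.3, -2.1, 3.6]
width: 0.58
```

```bash
python3 -c "
from h import *
st()"
```

```text
10.75 tcp [0.5779 0.0418 0.1901] board [0.045  0.0504] ori [ 1.800e+02 -1.000e-02  9.452e+01] F [-0.3 -2.1  3.6] w 0.58
```

Run:
```python
from h import *
c=imaging.capture("top");np.savez("top7.npz",**c)
cv2.imwrite("pics/top7.png",cv2.resize(c["pixels"][120:200,180:260,::-1],None,fx=7,fy=7,interpolation=2))
```

```text
(no output)
```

View pics/top7.png

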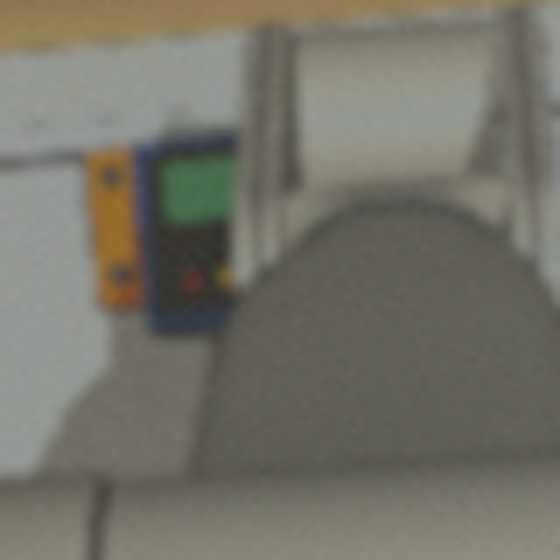

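The device's left edge (145,230) is almost at the orange stop (138,230). I keep creeping.

carry_out([
  {"x":0.0005,"y":0,"z":0,"ax":0,"ay":0,"az":0,"grip":0.05},
  {"x":0.001,"y":0,"z":0,"ax":0,"ay":0,"az":0,"grip":0.05},
  {"x":0.0015,"y":0,"z":0,"ax":0,"ay":0,"az":0,"grip":0.05},
  {"x":0.002,"y":0,"z":0,"ax":0,"ay":0,"az":0,"grip":0.05},
  {"x":0.002,"y":0,"z":0,"ax":0,"ay":0,"az":0,"grip":0.05},
  {"x":0.002,"y":0,"z":0,"ax":0,"ay":0,"az":0,"grip":0.05},
  {"x":0.002,"y":0,"z":0,"ax":0,"ay":0,"az":0,"grip":0.05},
  {"x":0.002,"y":0,"z":0,"ax":0,"ay":0,"az":0,"grip":0.05},
  {"x":0.002,"y":0,"z":0,"ax":0,"ay":0,"az":0,"grip":0.05},
  {"x":0.002,"y":0,"z":0,"ax":0,"ay":0,"az":0,"grip":0.05},
])

```text
time_s: 11.63
tcp_pos: [0.5779, 0.0423, 0.1901]
orientation: [180.0, 0.1, 94.5]
force: [0.7, -13.5, 4.5]
width: 0.585
```

```bash
python3 -c "
from h import *
st()"
```

```text
11.63 tcp [0.5779 0.0423 0.1901] board [0.045  0.0509] ori [1.800e+02 1.000e-01 9.454e+01] F [  0.7 -13.5   4.5] w 0.58
```

The force rose to 13 N, so the end is on the stop. I back off, lift, and go around to the long side.

carry_out([
  {"x":-0.005,"y":0,"z":0,"ax":0,"ay":0,"az":0,"grip":0.05},
  {"x":-0.03,"y":0,"z":0,"ax":0,"ay":0,"az":0,"grip":0.05},
  {"x":-0.035,"y":0,"z":-0.02,"ax":0,"ay":0,"az":0,"grip":0.05},
  {"x":-0.035,"y":0,"z":-0.06,"ax":0,"ay":0,"az":0,"grip":0.05},
  {"x":-0.035,"y":0,"z":-0.09,"ax":0,"ay":0,"az":0,"grip":0.05},
  {"x":-0.02,"y":-0.03,"z":-0.09,"ax":0,"ay":0,"az":-0.12,"grip":0.065},
  {"x":0,"y":-0.06,"z":-0.09,"ax":0,"ay":0,"az":-0.24,"grip":0.065},
  {"x":0.03,"y":-0.083,"z":-0.09,"ax":0,"ay":0,"az":-0.36,"grip":0.065},
  {"x":0.06,"y":-0.083,"z":-0.09,"ax":0,"ay":0,"az":-0.48,"grip":0.065},
  {"x":0.06,"y":-0.083,"z":-0.09,"ax":0,"ay":0,"az":-0.6,"grip":0.065},
])

```text
time_s: 12.47
tcp_pos: [0.4881, 0.1002, 0.2798]
orientation: [-179.9, -0.1, 129.4]
force: [1.1, -0.0, 1.1]
width: 0.764
```

```bash
python3 -c "
from h import *
st();go(-.035,.117,.27,180)"
```

```text
12.47 tcp [0.4881 0.1002 0.2798] board [-0.0399  0.1156] ori [-1.7995e+02 -1.1000e-01  1.2938e+02] F [ 1.1 -0.   1.1] w 0.76
shift [-0.0017  0.0048  0.0098] turn [ 1.00e-04 -2.20e-03 -9.62e-01] rows 0.26461086560027797 7.698221100515306
```

carry_out([
  {"x":0,"y":0,"z":0,"ax":0,"ay":0,"az":-0.12,"grip":0.065},
  {"x":0,"y":0,"z":0,"ax":0,"ay":0,"az":-0.24,"grip":0.065},
  {"x":0,"y":0,"z":0,"ax":0,"ay":0,"az":-0.36,"grip":0.065},
  {"x":0,"y":0,"z":0,"ax":0,"ay":0,"az":-0.48,"grip":0.065},
  {"x":0,"y":0,"z":0,"ax":0,"ay":0,"az":-0.6,"grip":0.065},
  {"x":0,"y":0,"z":0,"ax":0,"ay":0,"az":-0.72,"grip":0.065},
  {"x":0,"y":0,"z":0,"ax":0,"ay":0,"az":-0.84,"grip":0.065},
  {"x":0,"y":0,"z":0,"ax":0,"ay":0,"az":-0.97,"grip":0.065},
  {"x":0,"y":0,"z":0,"ax":0,"ay":0,"az":-0.97,"grip":0.065},
  {"x":0,"y":0,"z":0,"ax":0,"ay":0,"az":-0.97,"grip":0.065},
])

```text
time_s: 13.3
tcp_pos: [0.49, 0.0971, 0.2797]
orientation: [180.0, -0.1, -175.7]
force: [0.2, 0.2, 0.0]
width: 0.764
```

Run:
```python
from h import *
st();go(-.035,.117,.188,180)
for n in("wrist","top"):
    c=imaging.capture(n);np.savez(n+"8.npz",**c);cv2.imwrite(f"pics/{n}8.png",cv2.resize(c["pixels"][105:225,160:350,::-1],None,fx=4,fy=4,interpolation=2) if n=="top" else c["pixels"][:,:,::-1])
c=np.load("wrist8.npz");P=cloud(c); m=(P[...,2]>.04)&(c["range_z"]>0); m[:230]=0; m[:,:100]=0;m[:,420:]=0
q=P[m]
for lo in np.arange(.07,.15,.01):
    k=(q[:,2]>lo)&(q[:,2]<lo+.01); bb=w2b(q[k]); 
    if k.sum(): print(round(lo,2),k.sum(),q[k][:,2].min(),bb.min(0).round(3),bb.max(0).round(3))
```

```text
13.3 tcp [0.49   0.0971 0.2797] board [-0.0383  0.1124] ori [ 1.7999e+02 -6.0000e-02 -1.7571e+02] F [0.2 0.2 0. ] w 0.76
shift [-0.0034  0.0046  0.0917] turn [ 0.0002 -0.001  -0.0036] rows 2.202861689693655 0.029772477567699573
0.11 386 0.11037789586689811 [-0.049  0.068] [-0.026  0.157]
0.12 958 0.12001667841861813 [-0.049  0.067] [-0.026  0.159]
0.13 1184 0.1300010852860457 [-0.049  0.067] [-0.026  0.159]
0.14 1418 0.14001180844813077 [-0.05   0.067] [-0.026  0.159]
```

View pics/wrist8.png

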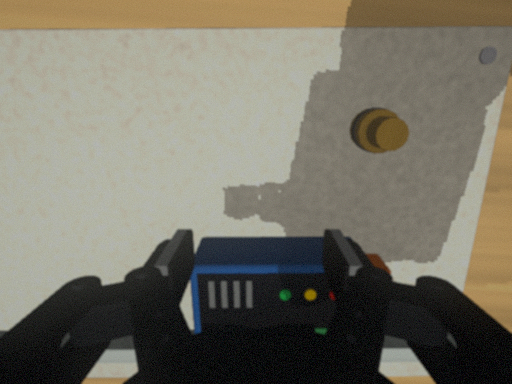

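View pics/top8.png

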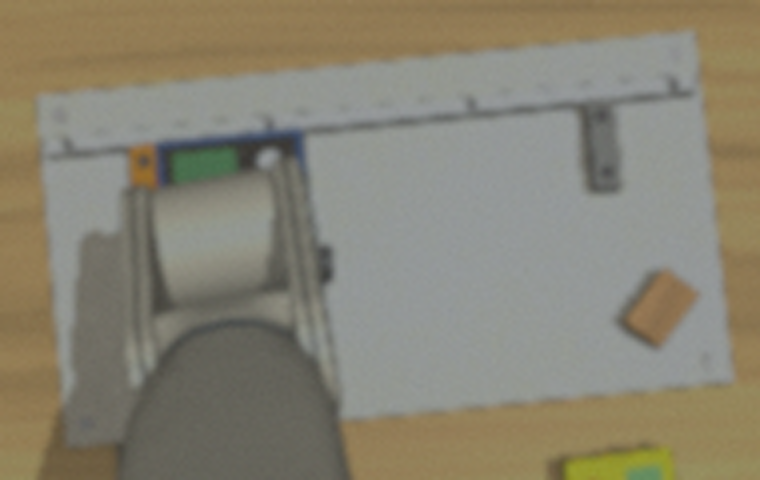

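Device in the corner area at (230,160); adapter (380,130 in the wrist view) clear of the fingers. I lower and press to the fence.

carry_out([
  {"x":0,"y":0.004,"z":0.035,"ax":0,"ay":0,"az":-0.003,"grip":0.065},
  {"x":0,"y":0.004,"z":0.07,"ax":0,"ay":0,"az":-0.003,"grip":0.065},
  {"x":0,"y":0.004,"z":0.09,"ax":0,"ay":0,"az":-0.003,"grip":0.065},
  {"x":-0.012,"y":0.004,"z":0.09,"ax":0,"ay":0,"az":-0.003,"grip":0.065},
  {"x":-0.02,"y":0.004,"z":0.09,"ax":0,"ay":0,"az":-0.003,"grip":0.065},
  {"x":-0.024,"y":0.004,"z":0.09,"ax":0,"ay":0,"az":-0.003,"grip":0.065},
  {"x":-0.027,"y":0.004,"z":0.09,"ax":0,"ay":0,"az":-0.003,"grip":0.065},
  {"x":-0.029,"y":0.004,"z":0.09,"ax":0,"ay":0,"az":-0.003,"grip":0.065},
  {"x":-0.03,"y":0.004,"z":0.09,"ax":0,"ay":0,"az":-0.003,"grip":0.065},
  {"x":-0.03,"y":0.004,"z":0.09,"ax":0,"ay":0,"az":-0.003,"grip":0.065},
])

```text
time_s: 14.23
tcp_pos: [0.5198, 0.1033, 0.1906]
orientation: [180.0, 0.0, -175.4]
force: [0.7, 0.5, 0.2]
width: 0.765
```

```bash
python3 -c "
from h import *
st()"
```

```text
14.23 tcp [0.5198 0.1033 0.1906] board [-0.0081  0.1163] ori [ 1.8000e+02  3.0000e-02 -1.7536e+02] F [0.7 0.5 0.2] w 0.77
```

carry_out([
  {"x":-0.0005,"y":0,"z":0,"ax":0,"ay":0,"az":0,"grip":0.065},
  {"x":-0.001,"y":0,"z":0,"ax":0,"ay":0,"az":0,"grip":0.065},
  {"x":-0.0015,"y":0,"z":0,"ax":0,"ay":0,"az":0,"grip":0.065},
  {"x":-0.002,"y":0,"z":0,"ax":0,"ay":0,"az":0,"grip":0.065},
  {"x":-0.0025,"y":0,"z":0,"ax":0,"ay":0,"az":0,"grip":0.065},
  {"x":-0.003,"y":0,"z":0,"ax":0,"ay":0,"az":0,"grip":0.065},
  {"x":-0.003,"y":0,"z":0,"ax":0,"ay":0,"az":0,"grip":0.065},
  {"x":-0.003,"y":0,"z":0,"ax":0,"ay":0,"az":0,"grip":0.065},
  {"x":-0.003,"y":0,"z":0,"ax":0,"ay":0,"az":0,"grip":0.065},
  {"x":-0.003,"y":0,"z":0,"ax":0,"ay":0,"az":0,"grip":0.065},
])

```text
time_s: 15.07
tcp_pos: [0.5221, 0.1035, 0.1902]
orientation: [-180.0, -0.1, -175.3]
force: [-5.4, -0.9, 7.5]
width: 0.762
```

```bash
python3 -c "
from h import *
st()"
```

```text
15.07 tcp [0.5221 0.1035 0.1902] board [-0.0058  0.1163] ori [-1.7999e+02 -1.2000e-01 -1.7535e+02] F [-5.4 -0.9  7.5] w 0.76
```

carry_out([
  {"x":-0.0005,"y":0,"z":0,"ax":0,"ay":0,"az":0,"grip":0.065},
  {"x":-0.001,"y":0,"z":0,"ax":0,"ay":0,"az":0,"grip":0.065},
  {"x":-0.0015,"y":0,"z":0,"ax":0,"ay":0,"az":0,"grip":0.065},
  {"x":-0.0015,"y":0,"z":0,"ax":0,"ay":0,"az":0,"grip":0.065},
  {"x":-0.0015,"y":0,"z":0,"ax":0,"ay":0,"az":0,"grip":0.065},
  {"x":-0.0015,"y":0,"z":0,"ax":0,"ay":0,"az":0,"grip":0.065},
  {"x":-0.0015,"y":0,"z":0,"ax":0,"ay":0,"az":0,"grip":0.065},
  {"x":-0.0015,"y":0,"z":0,"ax":0,"ay":0,"az":0,"grip":0.065},
  {"x":-0.0015,"y":0,"z":0,"ax":0,"ay":0,"az":0,"grip":0.065},
  {"x":-0.0015,"y":0,"z":0,"ax":0,"ay":0,"az":0,"grip":0.065},
])

```text
time_s: 15.9
tcp_pos: [0.5225, 0.1035, 0.1901]
orientation: [-180.0, -0.3, -175.3]
force: [-9.6, -1.0, 12.0]
width: 0.761
```

Run:
```python
from h import *
st()
c=imaging.capture("wrist");np.savez("wrist9.npz",**c);cv2.imwrite("pics/wrist9.png",c["pixels"][:,:,::-1])
```

```text
15.9 tcp [0.5225 0.1035 0.1901] board [-0.0054  0.1163] ori [-179.98   -0.29 -175.35] F [-9.6 -1.  12. ] w 0.76
```

View pics/wrist9.png

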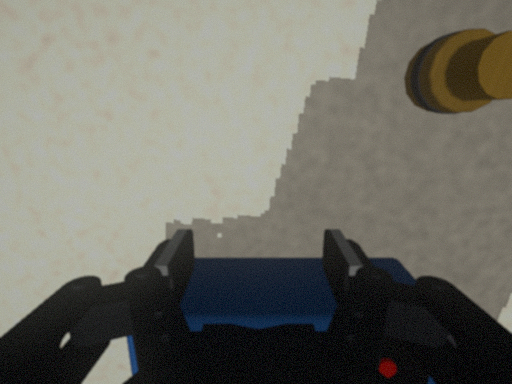

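Pressing gives 10 N with almost no travel, so the long side is on the fence. I retract, lift and look.

carry_out([
  {"x":0.003,"y":0,"z":0,"ax":0,"ay":0,"az":0,"grip":0.065},
  {"x":0.025,"y":0,"z":0,"ax":0,"ay":0,"az":0,"grip":0.065},
  {"x":0.03,"y":0,"z":-0.02,"ax":0,"ay":0,"az":0,"grip":0.065},
  {"x":0.03,"y":0,"z":-0.06,"ax":0,"ay":0,"az":0,"grip":0.065},
  {"x":0.03,"y":-0.01,"z":-0.1,"ax":0,"ay":0,"az":0,"grip":0.065},
  {"x":0.03,"y":-0.04,"z":-0.12,"ax":0,"ay":0,"az":0,"grip":0.065},
  {"x":0.03,"y":-0.08,"z":-0.12,"ax":0,"ay":0,"az":0,"grip":0.065},
  {"x":0.03,"y":-0.12,"z":-0.12,"ax":0,"ay":0,"az":0,"grip":0.065},
  {"x":0.03,"y":-0.16,"z":-0.12,"ax":0,"ay":0,"az":0,"grip":0.065},
  {"x":0.03,"y":-0.2,"z":-0.12,"ax":0,"ay":0,"az":0,"grip":0.065},
])

```text
time_s: 16.78
tcp_pos: [0.5109, -0.0999, 0.3106]
orientation: [-180.0, 0.1, -175.3]
force: [1.0, 0.9, -0.2]
width: 0.759
```

Run:
```python
from h import *
st()
for n in("side","top"):
    c=imaging.capture(n);np.savez(n+"10.npz",**c);cv2.imwrite(f"pics/{n}10.png",cv2.resize(c["pixels"][105:225,160:350,::-1],None,fx=4,fy=4,interpolation=2) if n=="top" else cv2.resize(c["pixels"][130:270,150:310,::-1],None,fx=4,fy=4,interpolation=2))
r,b,m=device(c,(105,225,160,255)); print(r); print(w2b(b/1000))
```

```text
16.78 tcp [ 0.5109 -0.0999  0.3106] board [-0.033  -0.0856] ori [-1.7996e+02  1.2000e-01 -1.7532e+02] F [ 1.   0.9 -0.2] w 0.76
((578.0074462890625, 118.3164291381836), (95.94395446777344, 126.59342193603516), 3.9717447757720947)
[[0.0037192  0.1904336 ]
 [0.00255206 0.06384556]
 [0.09849191 0.062961  ]
 [0.09965905 0.18954903]]
```

View pics/top10.png

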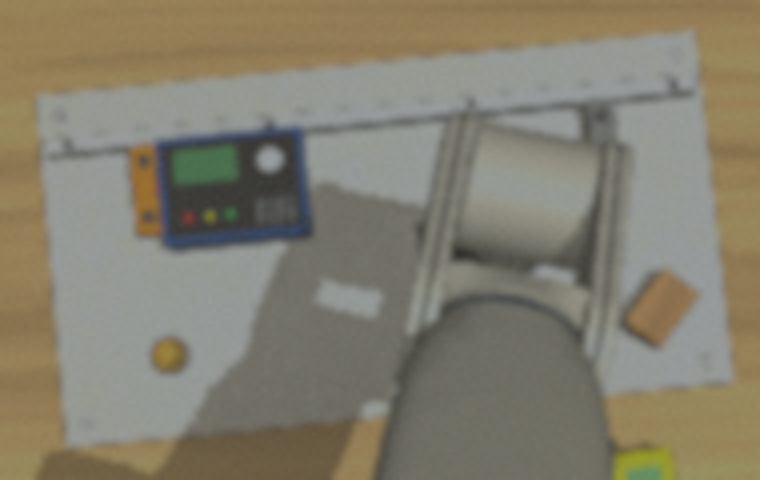

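View pics/side10.png

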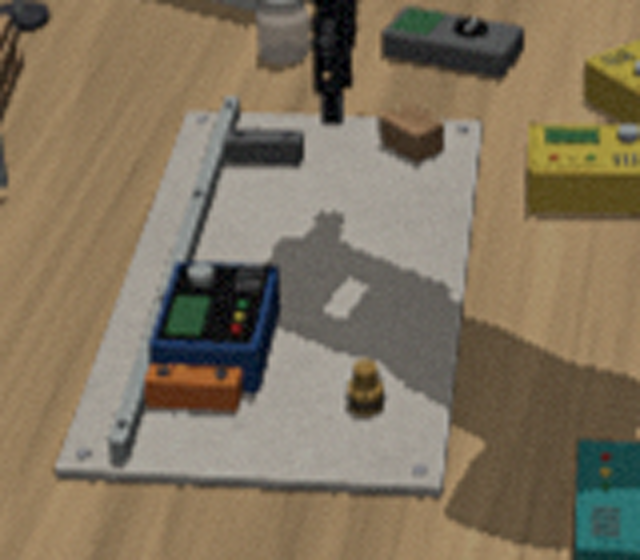

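It looks seated. There is ample time, so I confirm the stop contact with a gentle end push, in case the fence push shifted it.

```bash
python3 -c "
from h import *
go(.045,.02,.28,90)"
```

```text
shift [-0.0771  0.1089  0.0306] turn [1.0000e-03 4.1000e-03 1.5683e+00] rows 3.2828416751538088 12.549514327156684
```

carry_out([
  {"x":-0.02,"y":0,"z":0,"ax":0,"ay":0,"az":0.12,"grip":0.05},
  {"x":-0.05,"y":0,"z":0,"ax":0,"ay":0,"az":0.24,"grip":0.05},
  {"x":-0.078,"y":0,"z":0,"ax":0,"ay":0,"az":0.36,"grip":0.05},
  {"x":-0.078,"y":0,"z":0,"ax":0,"ay":0,"az":0.48,"grip":0.05},
  {"x":-0.078,"y":0,"z":0,"ax":0,"ay":0,"az":0.6,"grip":0.05},
  {"x":-0.078,"y":0,"z":0,"ax":0,"ay":0,"az":0.72,"grip":0.05},
  {"x":-0.078,"y":0.02,"z":0,"ax":0,"ay":0,"az":0.84,"grip":0.05},
  {"x":-0.078,"y":0.05,"z":0,"ax":0,"ay":0,"az":0.96,"grip":0.05},
  {"x":-0.078,"y":0.08,"z":0,"ax":0,"ay":0,"az":1.08,"grip":0.05},
  {"x":-0.078,"y":0.09,"z":0,"ax":0,"ay":0,"az":1.2,"grip":0.05},
])

```text
time_s: 17.72
tcp_pos: [0.5807, 0.0012, 0.3099]
orientation: [180.0, -0.0, 115.6]
force: [0.3, 0.5, -0.3]
width: 0.584
```

```bash
python3 -c "
from h import *
st();go(.045,.015,.28,90)"
```

```text
17.72 tcp [0.5807 0.0012 0.3099] board [0.0446 0.0097] ori [ 1.7997e+02 -4.0000e-02  1.1564e+02] F [ 0.3  0.5 -0.3] w 0.58
shift [0.0048 0.0023 0.0299] turn [ 3.00e-04 -8.00e-04  3.69e-01] rows 0.727233600595251 2.953104874954088
```

carry_out([
  {"x":0,"y":0,"z":0,"ax":0,"ay":0,"az":0.12,"grip":0.05},
  {"x":0,"y":0,"z":0,"ax":0,"ay":0,"az":0.24,"grip":0.05},
  {"x":0,"y":0,"z":0,"ax":0,"ay":0,"az":0.37,"grip":0.05},
  {"x":0,"y":0,"z":0,"ax":0,"ay":0,"az":0.37,"grip":0.05},
  {"x":0,"y":0,"z":0.03,"ax":0,"ay":0,"az":0.37,"grip":0.05},
  {"x":0,"y":0,"z":0.06,"ax":0,"ay":0,"az":0.37,"grip":0.05},
  {"x":0,"y":0,"z":0.09,"ax":0,"ay":0,"az":0.37,"grip":0.05},
  {"x":0,"y":0,"z":0.11,"ax":0,"ay":0,"az":0.37,"grip":0.05},
  {"x":0,"y":0,"z":0.12,"ax":0,"ay":0,"az":0.37,"grip":0.05},
  {"x":0,"y":0,"z":0.12,"ax":0,"ay":0,"az":0.37,"grip":0.05},
])

```text
time_s: 18.55
tcp_pos: [0.5803, -0.0019, 0.1878]
orientation: [-179.8, -0.0, 94.8]
force: [-0.1, 0.2, 0.6]
width: 0.588
```

```bash
python3 -c "
from h import *
st();go(.045,.0505,.19,90)"
```

```text
18.55 tcp [ 0.5803 -0.0019  0.1878] board [0.0439 0.0067] ori [-1.7978e+02 -2.0000e-02  9.4840e+01] F [-0.1  0.2  0.6] w 0.59
shift [ 0.0438  0.0013 -0.0021] turn [-0.0038 -0.0004  0.006 ] rows 1.0519843891187843 0.05655999904984331
```

carry_out([
  {"x":0.015,"y":0.001,"z":-0.001,"ax":0,"ay":0,"az":0.003,"grip":0.05},
  {"x":0.03,"y":0.001,"z":-0.001,"ax":0,"ay":0,"az":0.003,"grip":0.05},
  {"x":0.037,"y":0.001,"z":-0.001,"ax":0,"ay":0,"az":0.003,"grip":0.05},
  {"x":0.041,"y":0.001,"z":-0.001,"ax":0,"ay":0,"az":0.003,"grip":0.05},
  {"x":0.0425,"y":0.001,"z":-0.001,"ax":0,"ay":0,"az":0.003,"grip":0.05},
  {"x":0.043,"y":0.001,"z":-0.001,"ax":0,"ay":0,"az":0.003,"grip":0.05},
  {"x":0.0435,"y":0.001,"z":-0.001,"ax":0,"ay":0,"az":0.003,"grip":0.05},
  {"x":0.044,"y":0.001,"z":-0.001,"ax":0,"ay":0,"az":0.003,"grip":0.05},
  {"x":0.0445,"y":0.001,"z":-0.001,"ax":0,"ay":0,"az":0.003,"grip":0.05},
  {"x":0.0445,"y":0.001,"z":-0.001,"ax":0,"ay":0,"az":0.003,"grip":0.05},
])

```text
time_s: 19.38
tcp_pos: [0.5785, 0.042, 0.1911]
orientation: [180.0, 0.0, 94.5]
force: [0.3, -1.2, 0.5]
width: 0.588
```

Run:
```python
from h import *
st()
c=imaging.capture("wrist");np.savez("wrist11.npz",**c);cv2.imwrite("pics/wrist11.png",c["pixels"][:,:,::-1])
```

```text
19.38 tcp [0.5785 0.042  0.1911] board [0.0456 0.0506] ori [1.800e+02 1.000e-02 9.451e+01] F [ 0.3 -1.2  0.5] w 0.59
```

View pics/wrist11.png

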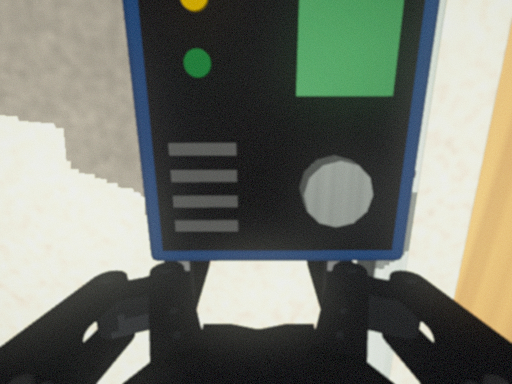

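One more millimetre, to feel the stop.

carry_out([
  {"x":0.0003,"y":0,"z":0,"ax":0,"ay":0,"az":0,"grip":0.05},
  {"x":0.0006,"y":0,"z":0,"ax":0,"ay":0,"az":0,"grip":0.05},
  {"x":0.001,"y":0,"z":0,"ax":0,"ay":0,"az":0,"grip":0.05},
  {"x":0.0013,"y":0,"z":0,"ax":0,"ay":0,"az":0,"grip":0.05},
  {"x":0.0016,"y":0,"z":0,"ax":0,"ay":0,"az":0,"grip":0.05},
  {"x":0.0016,"y":0,"z":0,"ax":0,"ay":0,"az":0,"grip":0.05},
  {"x":0.0016,"y":0,"z":0,"ax":0,"ay":0,"az":0,"grip":0.05},
  {"x":0.0016,"y":0,"z":0,"ax":0,"ay":0,"az":0,"grip":0.05},
  {"x":0.0016,"y":0,"z":0,"ax":0,"ay":0,"az":0,"grip":0.05},
  {"x":0.0016,"y":0,"z":0,"ax":0,"ay":0,"az":0,"grip":0.05},
])

```text
time_s: 20.27
tcp_pos: [0.5785, 0.0424, 0.1911]
orientation: [-180.0, 0.1, 94.5]
force: [0.0, -12.2, 1.0]
width: 0.589
```

```bash
python3 -c "
from h import *
st()"
```

```text
20.27 tcp [0.5785 0.0424 0.1911] board [0.0456 0.0509] ori [-1.800e+02  1.000e-01  9.452e+01] F [  0.  -12.2   1. ] w 0.59
```

It stops at the same place (y' = 50.9 mm, 12 N), so it is seated. I retract and clear.

carry_out([
  {"x":-0.003,"y":0,"z":0,"ax":0,"ay":0,"az":0,"grip":0.05},
  {"x":-0.03,"y":0,"z":0,"ax":0,"ay":0,"az":0,"grip":0.05},
  {"x":-0.05,"y":0,"z":-0.01,"ax":0,"ay":0,"az":0,"grip":0.05},
  {"x":-0.06,"y":0,"z":-0.04,"ax":0,"ay":0,"az":0,"grip":0.05},
  {"x":-0.06,"y":0,"z":-0.08,"ax":0,"ay":0,"az":0,"grip":0.05},
  {"x":-0.07,"y":0,"z":-0.11,"ax":0,"ay":0,"az":0,"grip":0.05},
  {"x":-0.1,"y":-0.02,"z":-0.13,"ax":0,"ay":0,"az":0,"grip":0.05},
  {"x":-0.13,"y":-0.03,"z":-0.14,"ax":0,"ay":0,"az":0,"grip":0.05},
  {"x":-0.16,"y":-0.04,"z":-0.14,"ax":0,"ay":0,"az":0,"grip":0.05},
  {"x":-0.16,"y":-0.04,"z":-0.14,"ax":0,"ay":0,"az":0,"grip":0.05},
])

```text
time_s: 21.1
tcp_pos: [0.5501, -0.1224, 0.3323]
orientation: [179.9, 0.1, 94.4]
force: [-0.1, 0.2, -0.5]
width: 0.586
```

Run:
```python
from h import *
st()
for n in("side","wrist","top"):
    c=imaging.capture(n);np.savez(n+"12.npz",**c);cv2.imwrite(f"pics/{n}12.png",cv2.resize(c["pixels"][105:225,160:350,::-1],None,fx=4,fy=4,interpolation=2) if n=="top" else cv2.resize(c["pixels"][130:270,150:310,::-1],None,fx=4,fy=4,interpolation=2) if n=="side" else c["pixels"][:,:,::-1])
r,b,m=device(c,(105,225,160,255)); print(r); print(w2b(b/1000))
```

```text
21.1 tcp [ 0.5501 -0.1224  0.3323] board [ 0.0044 -0.1111] ori [1.799e+02 8.000e-02 9.436e+01] F [-0.1  0.2 -0.5] w 0.59
((577.9886474609375, 118.17466735839844), (96.52425384521484, 126.2028579711914), 3.519148111343384)
[[0.00390082 0.19047579]
 [0.00174042 0.06429143]
 [0.09825056 0.06263911]
 [0.10041095 0.18882346]]
```

View pics/top12.png

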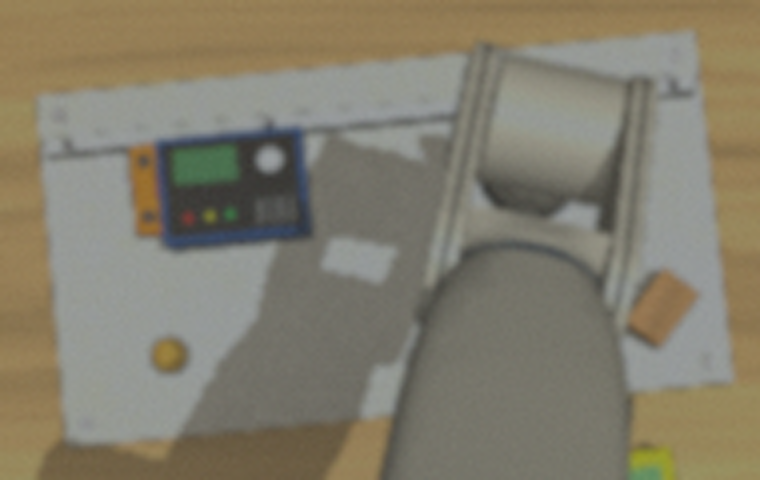

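View pics/wrist12.png

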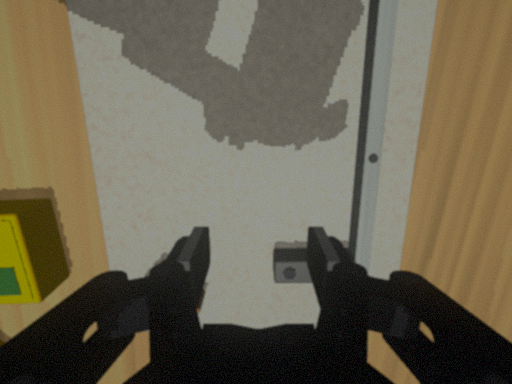

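View pics/side12.png

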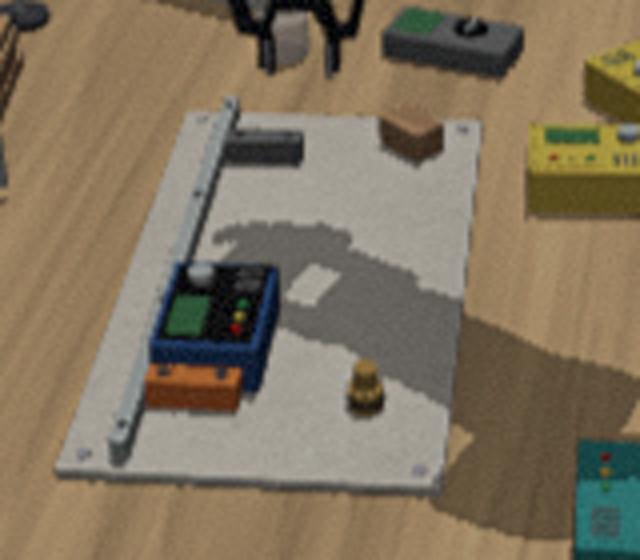

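The top-view mask gives yaws of 4.0° and then 3.5° against the board's 4.5°. That could be mask noise, so I check closely with the wrist camera from above.

carry_out([
  {"x":0.02,"y":0.01,"z":-0.03,"ax":0,"ay":0,"az":0,"grip":0.05},
  {"x":0.05,"y":0.04,"z":-0.05,"ax":0,"ay":0,"az":0,"grip":0.05},
  {"x":0.08,"y":0.04,"z":-0.07,"ax":0,"ay":0,"az":0,"grip":0.05},
  {"x":0.11,"y":0.04,"z":-0.08,"ax":0,"ay":0,"az":0,"grip":0.05},
  {"x":0.14,"y":0.04,"z":-0.08,"ax":0,"ay":0,"az":0,"grip":0.05},
  {"x":0.16,"y":0.04,"z":-0.08,"ax":0,"ay":0,"az":0,"grip":0.05},
  {"x":0.16,"y":0.04,"z":-0.08,"ax":0,"ay":0,"az":0,"grip":0.05},
  {"x":0.16,"y":0.04,"z":-0.08,"ax":0,"ay":0,"az":0,"grip":0.05},
  {"x":0.16,"y":0.04,"z":-0.08,"ax":0,"ay":0,"az":0,"grip":0.05},
  {"x":0.16,"y":0.04,"z":-0.08,"ax":0,"ay":0,"az":0,"grip":0.05},
])

```text
time_s: 22.08
tcp_pos: [0.5784, 0.0436, 0.4106]
orientation: [-180.0, 0.0, 94.5]
force: [0.2, -0.1, 0.8]
width: 0.588
```

Run:
```python
from h import *
st()
c=imaging.capture("wrist");np.savez("wrist13.npz",**c);cv2.imwrite("pics/wrist13.png",c["pixels"][:,:,::-1])
```

```text
22.08 tcp [0.5784 0.0436 0.4106] board [0.0456 0.0522] ori [-179.96    0.     94.52] F [ 0.2 -0.1  0.8] w 0.59
```

View pics/wrist13.png

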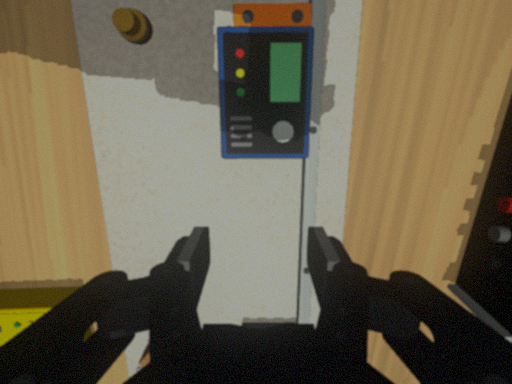

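The wrist view shows the device between columns 218 and 312, rows 27 to 158, against the orange stop (272,14) and the fence (310,200). Next I fit its edges.

Run:
```python
from h import *
c=dict(np.load("wrist13.npz")); im=c["pixels"]; hsv=cv2.cvtColor(im,cv2.COLOR_RGB2HSV)
print(im[100,[214,216,218,220,222,224,306,308,310,312,314,316]].tolist())
print(im[190,296:320].sum(1).tolist())
blue=((hsv[...,0]>95)&(hsv[...,0]<130)&(hsv[...,1]>100)).astype(np.uint8)
f=im.astype(float); w=f[...,2]-f[...,0]   # blueness
def yaw(X): 
    p=np.polyfit(X[:,1],X[:,0],1); r=np.polyval(p,X[:,1])-X[:,0]; k=abs(r)<.0008
    p=np.polyfit(X[k,1],X[k,0],1); return -np.degrees(np.arctan(p[0])),p,k.sum()
for side in("near","far"):
    pts=[]
    for v in range(40,150,2):
        u=np.arange(210,235) if side=="near" else np.arange(295,322)
        row=w[v,u]; pk=row.max(); th=pk/2
        k=np.where(row>th)[0]; i=k[0] if side=="near" else k[-1]
        j=i-1 if side=="near" else i+1
        if 0<=j<len(row): t=(row[i]-th)/(row[i]-row[j]); pts.append((u[i]+(j-i)*t,v))
    X=ray(c,pts,.062); a,p,n=yaw(X); print(side,"yaw",a,n,"x' ends",w2b(X[[0,-1]]).round(4).tolist())
# end edge toward stop & other end
for nm,rows in(("stop end",range(20,36)),("free end",range(150,166))):
    pts=[]; r=np.array(list(rows))
    for u in range(226,304,2):
        row=w[r,u]; th=row.max()/2; k=np.where(row>th)[0]; i=k[0] if nm=="stop end" else k[-1]; j=i-1 if nm=="stop end" else i+1
        if 0<=j<len(row): pts.append((u,r[i]+(j-i)*(row[i]-th)/(row[i]-row[j])))
    X=ray(c,pts,.062); p=np.polyfit(X[:,0],X[:,1],1); print(nm,"yaw",np.degrees(np.arctan(p[0])),w2b(X).mean(0),len(pts))
# fence dark line
pts=[]
for v in range(170,310,2):
    row=im[v,292:310].astype(float).sum(1); pts.append((292+np.average(np.arange(18),weights=np.clip(np.median(row)-row,0,None)+1e-6),v))
X=ray(c,pts,.012); print("fence foot line",yaw(X)[0],w2b(X).mean(0))
cv2.imwrite("pics/w13c.png",cv2.resize(im[0:200,200:330,::-1],None,fx=3,fy=3,interpolation=2))
```

```text
[[117, 110, 103], [115, 111, 97], [97, 95, 86], [46, 57, 73], [43, 53, 82], [31, 46, 63], [41, 53, 71], [36, 53, 79], [55, 63, 77], [96, 102, 97], [102, 106, 101], [100, 107, 99]]
[481, 472, 472, 472, 404, 315, 246, 266, 368, 446, 465, 468, 457, 462, 455, 452, 441, 440, 457, 445, 468, 481, 475, 491]
near yaw 4.630034809851504 55 x' ends [[0.0073, 0.1795], [0.0074, 0.0744]]
far yaw 4.626686610036756 55 x' ends [[0.0992, 0.1794], [0.0993, 0.0743]]
stop end yaw 4.494079973563992 [0.05221768 0.19071327] 39
free end yaw 4.517947650953162 [0.05281123 0.06439339] 39
fence foot line 4.631615517208692 [ 0.10580026 -0.05881348]
```

View pics/w13c.png

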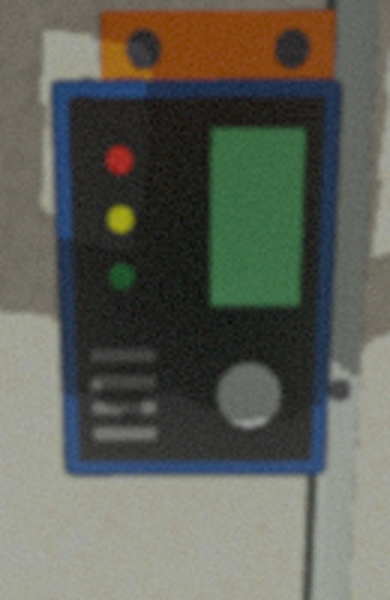

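```bash
python3 -c "
from h import *
st();print(manip.finish_job())"
```

```text
22.13 tcp [0.5785 0.0433 0.4107] board [0.0457 0.0519] ori [-179.97    0.     94.48] F [0.8 0.3 0.8] w 0.58
the job is handed in; nothing more can be done
None
```

I pushed the blue device into the corner between the fence and the orange stop, and handed the job in at 22 s. It was moved only by low pushes with the fingers:
1. I squared it with two fingers on the long side.
2. I slid it along the fence to the stop.
3. I pressed it against the fence.
4. I pressed it once more against the stop.

**Contact:**
- **Stop:** both end presses stopped at the same place, at 12 to 13 N, against about 2 N while sliding.
- **Fence:** the fence press reached about 10 N with only 0.4 mm of travel for 1.5 mm commanded.

**Alignment:** the last wrist picture gives the device's long sides at 4.63° and the fence at 4.63°. The ends are at 4.5°, matching the board's 4.5°.

**Surroundings:** the adapter, the wood block and the rest of what was in view looked unmoved. The hand ended well above everything, with the force near zero.

**Disagreements:**
- The coarser top-camera outline gave device yaws of 4.0° and 3.5°. I took that as mask noise because the closer wrist view did not confirm it.
- I could not measure the fence gap from the pictures to better than the 2 mm calibration, so that contact rests on the force check.

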